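Lock the reject box with its square key

ROBOT

A 6-joint arm with a two-finger parallel gripper is mounted at the origin on a cart in front of the work surface, level with it; the furniture and walls round the work are solid. World frame = base frame: x ahead of the robot, y to its left, z up, the work surface at z = 0. Lengths are in mm, angles in rad, forces in N, time in s.
With the tool pointing down it reaches from about 350 to 875 mm from the base axis. Payload 4.2 kg.
Tool frame: the origin (TCP) lies on the mounting face of the last link; the fingertips stand 173 mm ahead of it and the grasp point (between the pads) lies 155 mm ahead of it (tcp_to_grasp is the distance from the TCP to the grasp point, in mm); z points along the fingers, y is the direction in which the jaws open and shut (so a half turn about z gives the same grasp; the last joint's range is limited). The gripper opens to 85 mm and grips with 20 to 120 N. Pads are 22 mm wide; open, the fingers measure 114 mm over their backs; the gripper's body (76 mm by 85 mm) begins 54 mm behind the grasp point. The pads swing forward as they close: fully open they stand 13 mm farther back than shut.
Start: joints at [-0.99, 0.385, 0.008, 0, -1.194, -0.259], TCP at [197.687, -592.891, 404.712] pointing down, gripper open.
Joint ranges: [-3.14, 3.14], [-1.21, 2.06], [-1.07, 1.41], [-3.16, 2.05], [-2.99, -0.16], [-3.1, 3.1]. Speed limits (rad/s): [2.79, 2.79, 3.14, 3.14, 3.14, 3.14].

INTERFACE

Orientations are given as a unit quaternion [x, y, z, w].
In Python, from bench import * gives the robot as it stands. The module is installed in compiled form; this text tells all that it offers.
- The arm moves only by the tool apply_moves, never from a script. Its arguments are lists of equal length, an entry for each row: "fingers": the closure, from 0 (fully open) to 1 (shut); "dp": the shift along the world's x, y, z in cm, a list of three; "yaw": the turn about the world's z in degrees. A call has 1 to 10 rows; each row is the pose to reach, as a shift and turn from the pose measured when the call began; what a row does not reach only later rows make up. A row lasts 1/10 s, in which the tool goes at most 50 mm and 8.59 degrees, less where a joint would pass 70% of its speed; a pose out of reach is approached as far as the arm can. A call with a gripper value outside its range is refused whole. The fingers move at their own pace and stop on an object; the grip force is fixed at half the most. Time passes only in rows, so rows that repeat a pose let the fingers close. It gives the time, the measured TCP pose, the force and the opening at its end, in the units of the state.
- read_state(): the state, without advancing time (a new reading comes with each control period).
- get_image(name): name is "side" or "top"; returns a dict with "color" (480x640x3 uint8, blue, green, red), "mtx" (3x3 intrinsics, pixels), "camera_from_world" (4x4, takes a point from world to camera coordinates). Camera axes: x right, y down, z forward; pixel columns grow to the right and rows downward; lengths in mm; the calibration is good to about 2 mm. A picture is of the moment at which its call begins. There is no depth.
- job_done(): hands the job in, once; it reports no verdict.
The state is a dict: "clock": time; "joints": joint angles; "joint_vel": joint speeds; "joint_efforts": joint torques, N m; "position": TCP position; "ee_rot": TCP orientation; "contact_force": force on the tool from outside, world axes, zero at the start; "wrist_torque": the same for the moment, N m; "gripper_width": finger opening in mm.
Only numpy, scipy, OpenCV 4.12 (cv2) and the standard library are available. Lean on these libraries where they do the work, as an engineer would, in place of code of your own. Each camera call takes 0.05 s, during which the arm holds its last target. There are 200 camera calls.

TASK

Lock the reject box: take the square key from its stand, feel it all the way down into the recessed lock in the lid, then turn it clockwise until it comes to its stop and the lid is drawn down tight on its seal. Then put the key back upright, fully down, in its stand. Press and turn gently and never force the key in the lock, and leave the tape roll, the tally counter and the marker where they are.

Things in the scene. Friction and masses are not known exactly. Their poses are not given: they have to be found in the camera images.
- key_bow (a point): Centre of the steel square key's flat bow (handle), a bar 46 mm long (this point's x axis), 10 mm thick (y), 24 mm high (z, up along the key). The key stands upright in its stand. Below the bow, on the same axis: a round shank 14 mm across, then a round collar 32 mm across and 4 mm thick, its underside 42 mm below this point.
- key_tip (a point): Centre of the lower end face of the key, 66 mm below the bow's centre; same axes. Below the collar the key is square, 12 x 12 mm and 24 mm long, its sides parallel to x and y; the last 2.6 mm taper to 10 x 10 mm as a lead-in.
- key: The whole loose key, about 90 to 140 g; origin at the tip, z up the key. It fits the lock any of the four ways round. Forcing it is: more than 30 N while its end still stands on the plug's face, or contact forces of more than 80 N in all between key and lock (as when wringing it at the stop with about 0.3 N m).
- reject_box: Grey sheet-steel reject box, 190 (x) x 250 (y) x 84 mm without its lid, screwed to the bench. Origin at the centre of its underside; the lid's hinge is at the +x edge, the lock near the -x edge, where the front has a card holder. Flat lid with a posting slot, its top about 90 mm above the bench.
- lock_mouth (a point): Centre of the lock's mouth, level with the top of its steel bezel ring (36 mm outside, 27 mm inside, 2.5 mm above the lid); x and y are the box's, z up out of the lock. With the key fully in, its collar rests on the bezel and the key's tip is 24 mm below this point.
- lock_face (a point): Centre of the lock plug's face, 10 mm down the round recess; axes of the box. The plug has a square socket 13 mm wide, 16 mm deep. How the socket stands is NOT measured: as found, its sides are turned up to 40 degrees either way from the box's sides, and the key drops in only within about 5 degrees of them.
- lock_floor (a point): Floor of the socket on the lock's axis, 26 mm below the mouth. The lock stands open. The plug turns clockwise (seen from above) only, stiffly (about 0.1 N m, a little more at the end), a quarter turn, 90 degrees from where it was found, to a hard stop. It stays where it is left.
- box_lid (a joint): Lid angle in rad: about 0.024 (4 mm of gap at the lock) while the lock is open, falling evenly to 0 at the end of the quarter turn, when the lid is drawn down tight on its seal. Only the lock draws it down.
- key_stand: Grey plastic block 64 x 56 mm on a steel base strip 104 x 60 mm (along its own x), screwed to the bench, 40 mm high in all; holds the key. Origin at the centre of its underside.
- stand_hole (a point): Centre of the mouth of the stand's hole, in its top face 40 mm above the bench; round, 19.5 mm across, 30 mm deep. The key's collar rests on the top face, with the tip 24 mm below it. Any way round will do.
- tally_counter: Hand tally counter of bright metal lying on the bench, about 76 x 56 mm with its finger ring, 30 mm high; origin under its centre.
- tape_roll: Brown parcel-tape roll lying flat, 94 mm across, 48 mm high; origin under its centre.
- marker_black: Marker with a black cap lying on the bench, 128 mm long (y), 16 mm thick; origin under its centre.

How it is judged (in metres and radians):
On the way, in this order (a step that is already met when the one before it is completed fails the run):
1. the key is seated in the lock: its tip at least 20 mm below the lock's mouth (z of key_tip in the frame of lock_mouth below -0.02 m and horizontal distance between key_tip and lock_mouth below 0.004 m), for 0.2 s.
2. the key, still in the lock, has drawn the lid down tight (lid angle under 0.004 rad) (value of joint box_lid below 0.004 rad and z of key_tip in the frame of lock_mouth below -0.016 m and horizontal distance between key_tip and lock_mouth below 0.004 m), for 0.2 s.
At the end, for the whole second after the job is handed in: The lid is drawn down (lid angle under 0.004 rad, about 0.6 mm at the lock) and stays so; the key stands upright (within 7 degrees) in its stand, its tip at least 20 mm down the hole, at rest and released (value of joint box_lid below 0.004 rad and z of key_tip in the frame of stand_hole below -0.02 m and horizontal distance between key_tip and stand_hole below 0.006 m and angle between key_tip's own z axis and vertical below 0.12 rad and linear speed of key below 0.02 m/s); the robot touches nothing.
It fails at once if the key is pressed hard on the lock before it has dropped into the socket: more than 30 N while its tip is less than 14 mm below the lock's mouth (contact force between key and reject_box above 30 N and z of key_tip in the frame of lock_mouth above -0.014 m).
It fails at once if the key is forced in the lock: more than 80 N between the key and the reject box (contact force between key and reject_box above 80 N).
It fails at once if the tally counter, the tape roll or the marker is moved by more than 20 mm (distance of any of tally_counter, tape_roll, marker_black from where it was at the start of the episode above 0.02 m).
It also fails if it takes over 72 s, if anything falls off the work surface, if the arm or the gripper's body presses on something with over 40 N, if the wrist force passes 120 N, or if a joint passes its speed limit or range.

## Working session

There is one attempt and no reset: what is moved stays moved. The work goes in short steps, Python scripts to look and compute and a tool call to move; the robot and the scene stay as the last step left them, time stands still between calls to the robot, and variables do not carry over. Pictures are saved under pics/ and viewed, about 8 in all and at most 12, crops included, and the job is handed in when it is done.

Besides the shell and the picture viewer there is one more tool, called after "Emit:" as a command line: name --pt "numbers of a row" for each row, then --argument value for the rest. apply_moves: Moves the arm, as the interface text tells. Its arguments: {"type":"object","properties":{"fingers":{"type":"array","items":{"type":"number"}},"dp":{"type":"array","items":{"type":"array","items":{"type":"number"}}},"yaw":{"type":"array","items":{"type":"number"}}},"required":["fingers","dp","yaw"]}

```bash
mkdir -p pics; cat > h.py <<'E'
from bench import *
import numpy as np, cv2
def ray(im,u,v):
    M=np.array(im["camera_from_world"]);K=np.array(im["mtx"])
    d=np.linalg.inv(K)@np.array([u,v,1.]);R=M[:3,:3];return -R.T@M[:3,3],R.T@d
def onz(im,u,v,z):
    o,d=ray(im,u,v);return (o+d*(z-o[2])/d[2])
def proj(im,p):
    M=np.array(im["camera_from_world"]);c=M[:3,:3]@np.array(p,float)+M[:3,3];q=np.array(im["mtx"])@c;return q[:2]/q[2]
def tri(a,ua,b,ub):
    o1,d1=ray(a,*ua);o2,d2=ray(b,*ub);A=np.stack([d1,-d2],1);t=np.linalg.lstsq(A,o2-o1,rcond=None)[0]
    p,q=o1+d1*t[0],o2+d2*t[1];return (p+q)/2,np.linalg.norm(p-q)
E
python3 - <<'E'
from h import *
import pickle
for n in("top","side"):
    im=get_image(n);cv2.imwrite(f"pics/{n}0.png",im["color"]);pickle.dump(im,open(n+"0.pkl","wb"))
    print(n,ray(im,320,240),im["mtx"])
print(read_state())
E
```

```text
top (array([ 506.83660953,    7.45365741, 1182.3290368 ]), array([ 0.02892834,  0.0469872 , -0.99894436])) [[470.4024854    0.         333.38219285]
 [  0.         470.4024854  234.73700883]
 [  0.           0.           1.        ]]
side (array([336.82185235, 806.19593979, 681.36271502]), array([ 0.23952588, -0.76973961, -0.59190702])) [[526.04893704   0.         326.87517231]
 [  0.         526.04893704 236.10497895]
 [  0.           0.           1.        ]]
{'clock': 0.1, 'joints': array([-9.90377536e-01,  3.85492951e-01,  6.76830667e-03, -4.41958913e-04,
       -1.19400722e+00, -2.58586240e-01]), 'joint_vel': array([-1.39649107e-03, -5.94940219e-04,  2.19354457e-03, -9.32272523e-05,
       -6.32050478e-05,  7.82417719e-04]), 'joint_efforts': array([-4.56007456e-04, -3.93319237e+01,  1.88929904e+01,  4.19803709e+00,
       -2.57125161e-03,  9.37347096e-06]), 'position': array([ 197.66068032, -592.73267257,  403.72385662]), 'ee_rot': array([-1.60142181e-01,  9.87093462e-01,  9.67516211e-04, -2.06589158e-04]), 'contact_force': array([-0.95354999, -0.62866876, -0.07559069]), 'wrist_torque': array([-0.06127698, -0.01764221, -0.02673539]), 'gripper_width': 85.44465189718666}
```

View pics/top0.png

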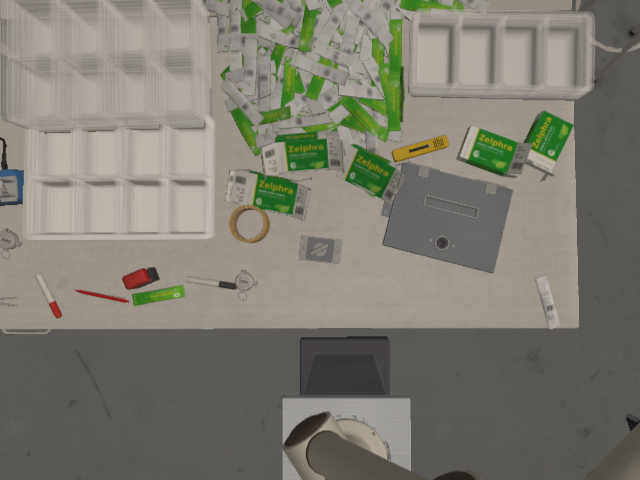

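View pics/side0.png

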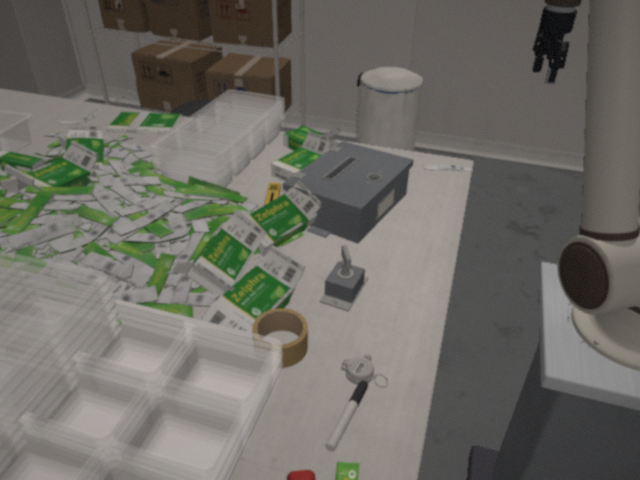

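The top view shows the stand with the key at about (320,249), the lock at (442,243), the tape at (249,224), and the counter at (245,282). In the side view the key bow is at (346,256) and the lock at (374,177). Next I'll enlarge the key and lock.

```bash
python3 - <<'E'
from h import *
import pickle
T=pickle.load(open("top0.pkl","rb"));S=pickle.load(open("side0.pkl","rb"))
def c(im,u,v,w,h,W,H): return cv2.resize(im["color"][v:v+h,u:u+w],(W,H),interpolation=cv2.INTER_CUBIC)
a=np.hstack([c(T,295,230,50,37,400,296),c(T,420,225,50,37,400,296)])
b=np.hstack([c(S,315,238,60,45,400,300),c(S,350,160,60,45,400,300)])
cv2.imwrite("pics/crop0.png",np.vstack([a,b]))
E
```

```text
(no output)
```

View pics/crop0.png

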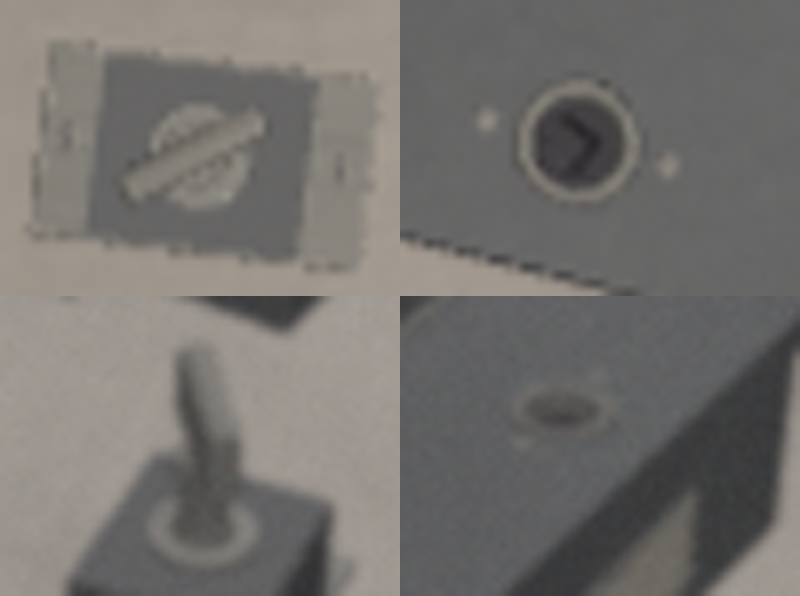

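The key bow lies diagonally in the top view, with its ends near (311,253.5) and (327.8,245). The dark corner of the lock socket points right in the image, so the socket sits roughly 45° to the image axes. Now the numbers.

```bash
python3 - <<'E'
from h import *
import pickle
from scipy.spatial.transform import Rotation as R
T=pickle.load(open("top0.pkl","rb"));S=pickle.load(open("side0.pkl","rb"))
f=lambda x,y,ox,oy,s:(ox+(x+.5)/s-.5,oy+(y+.5)/s-.5)
ang=lambda a,b:np.degrees(np.arctan2(*(b-a)[1::-1]))
e1=onz(T,*f(128,188,295,230,8),94);e2=onz(T,*f(262,120,295,230,8),94)
print("bow top",(e1+e2)/2,ang(e1,e2),np.linalg.norm(e1-e2))
# collar centre top view and side view
sc=400/60
print("collar top",onz(T,*f(199,156,295,230,8),44),"side",onz(S,*f(204,528,315,238-300/sc,sc),44))
print("tri collar",tri(T,f(199,156,295,230,8),S,f(204,528,315,238-300/sc,sc)))
print("bow side",onz(S,*f(194,352,315,238-300/sc,sc),94),onz(S,*f(232,435,315,238-300/sc,sc),94))
st=[onz(T,*f(x,y,295,230,8),40) for x,y in((104,52),(315,78),(300,262),(88,236))];print("stand",np.mean(st,0),ang(st[0],st[1]))
L=(578-400,141);print("lock top",onz(T,*f(*L,420,225,8),94),"side",onz(S,*f(563-400,410-300,350,160,sc),94),tri(T,f(*L,420,225,8),S,f(163,110,350,160,sc)))
P=lambda x,y,z:onz(T,*f(x-400,y,420,225,8),z)
print("screws",ang(P(487,121,92),P(668,165,92)))
print("socket edges",ang(P(568,112,84),P(602,143,84)),ang(P(572,175,84),P(602,143,84)),"c->corner",ang(P(578,141,84),P(602,143,84)))
# box lid corners
m=cv2.inRange(T["color"],(70,70,70),(125,118,112));m[:160]=0;m[:,:370]=0;m[285:]=0;m[:,525:]=0
c=max(cv2.findContours(cv2.morphologyEx(m,3,np.ones((3,3))),0,2)[0],key=cv2.contourArea)
r=cv2.minAreaRect(c);b=cv2.boxPoints(r);print(r,[(ang(onz(T,*b[i],90),onz(T,*b[(i+1)%4],90)).round(1)) for i in range(4)],[onz(T,*p,90).round() for p in b])
s=read_state();print(R.from_quat(s["ee_rot"]).as_matrix().round(3))
cv2.imwrite("pics/lock.png",cv2.convertScaleAbs(cv2.resize(T["color"][234:252,430:454],(792,594),interpolation=cv2.INTER_CUBIC),alpha=1.8,beta=-60))
E
```

```text
bow top [517.96778239  61.21098021  94.        ] -63.47577600720944 43.47030726558047
collar top [517.86612886  62.47309109  44.        ] side [518.55401406  58.87143002  44.        ]
tri collar (array([517.77842939,  62.31806835,  46.92930789]), np.float64(0.12161563932319942))
bow side [527.55388938  44.35406855  94.        ] [507.64613024  77.16917247  94.        ]
stand [517.6248098   61.85137108  40.        ] -97.41953694263557
lock top [ 531.38926421 -222.23085451   94.        ] side [ 533.11878951 -230.59119163   94.        ] (array([ 531.29322274, -221.08880722,   99.3867097 ]), np.float64(0.052012432749719326))
screws -104.13396548635923
socket edges -133.1041658563786 -43.68600496555882 c->corner -95.17445544990132
((441.85296630859375, 215.58824157714844), (126.11852264404297, 86.58521270751953), 14.03624439239502) [np.float64(-14.5), np.float64(-104.7), np.float64(164.9), np.float64(75.5)] [array([532., -58.,  90.]), array([ 728., -108.,   90.]), array([ 654., -390.,   90.]), array([ 460., -338.,   90.])]
[[-0.949 -0.316 -0.001]
 [-0.316  0.949  0.002]
 [ 0.     0.002 -1.   ]]
```

View pics/lock.png

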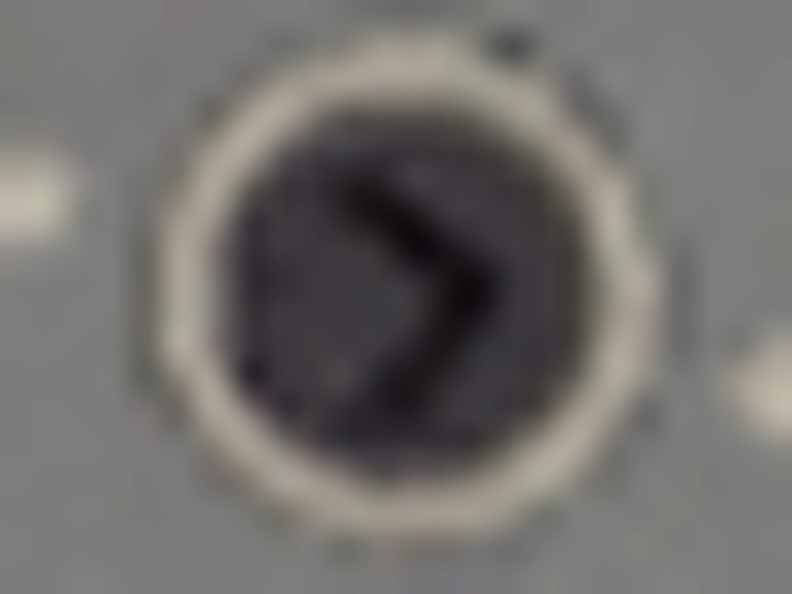

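Emit:
apply_moves --fingers '[0,0,0,0,0,0,0,0,0,0]' --pt "16 32.8 -3" --pt "32 65.5 -6" --pt "32 65.5 -6" --pt "32 65.5 -6" --pt "32 65.5 -6" --pt "32 65.5 -6" --pt "32 65.5 -6" --pt "32 65.5 -6" --pt "32 65.5 -6" --pt "32 65.5 -6" --yaw '[50,100,100,100,100,100,100,100,100,100]'

```text
clock: 1.1
position: [416.5, -143.2, 362.9]
ee_rot: [0.792, -0.611, -0.0, 0.001]
contact_force: [1.0, -0.7, 1.4]
gripper_width: 85.2
```

Emit:
apply_moves --fingers '[0,0,0,0,0,0,0]' --pt "10.1 20.5 -2.3" --pt "10.1 20.5 -2.3" --pt "10.1 20.5 -2.3" --pt "10.1 20.5 -2.3" --pt "10.1 20.5 -2.3" --pt "10.1 20.5 -2.3" --pt "10.1 20.5 -2.3" --yaw '[13.3,13.3,13.3,13.3,13.3,13.3,13.3]'

```text
clock: 1.8
position: [517.3, 62.3, 339.1]
ee_rot: [0.858, -0.514, -0.001, 0.002]
contact_force: [-0.6, -0.2, -0.2]
gripper_width: 85.2
```

Emit:
apply_moves --fingers '[0,0,0,0,0]' --pt "0 0 -4" --pt "0 0 -8" --pt "0.05 0 -9.9" --pt "0.05 0 -9.9" --pt "0.05 0 -9.9" --yaw '[0,0,0,0,0]'

```text
clock: 2.3
position: [517.9, 61.5, 240.8]
ee_rot: [0.857, -0.515, -0.001, 0.001]
contact_force: [-0.4, -1.0, -0.1]
gripper_width: 85.1
```

```bash
cat > v.py <<'E'
from h import *
import sys
n,out,u,v,w,h=sys.argv[1],sys.argv[2],*map(int,sys.argv[3:7])
im=get_image(n);cv2.imwrite("pics/"+out,cv2.resize(im["color"][v:v+h,u:u+w],(800,int(800*h/w)),interpolation=cv2.INTER_CUBIC))
s=read_state();p=s["position"];print(p,s["contact_force"],s["wrist_torque"])
import pickle;pickle.dump((im,s),open(out+".pkl","wb"))
E
python3 v.py side g1.png 290 190 120 90
```

```text
[518.24145021  61.79552749 241.509609  ] [ 0.39480875 -0.57489701  0.86456046] [-0.01012352 -0.0231597   0.03838967]
```

View pics/g1.png

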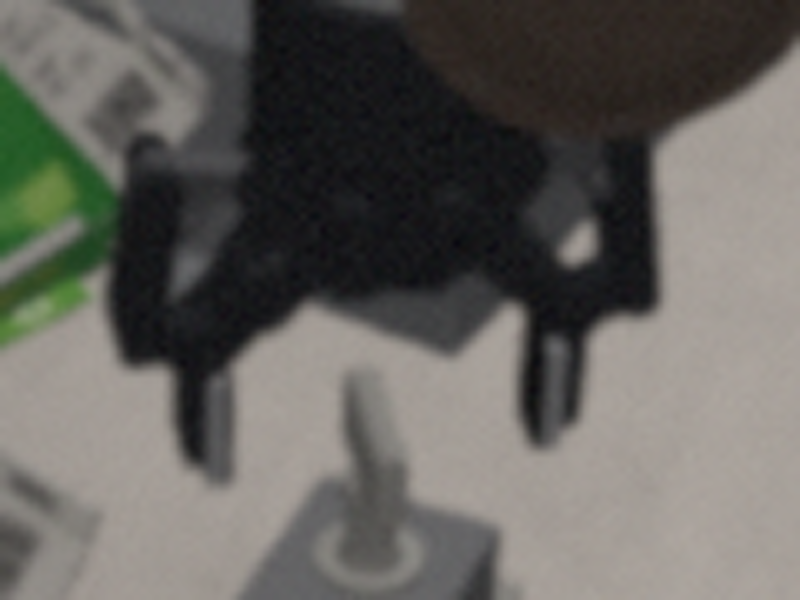

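The bow at (365,420) in the crop stands between the pads, nearly centred, so I'll close on it.

Emit:
apply_moves --fingers '[0.3,0.5,0.7,0.9,1,1,1,1,1,1]' --pt "0 0 -0.2" --pt "0 0 -0.2" --pt "0 0 -0.2" --pt "0 0 -0.2" --pt "0 0 -0.2" --pt "0 0 -0.2" --pt "0 0 -0.2" --pt "0 0 -0.2" --pt "0 0 -0.2" --pt "0 0 -0.2" --yaw '[0,0,0,0,0,0,0,0,0,0]'

```text
clock: 3.35
position: [518.2, 61.8, 239.9]
ee_rot: [0.858, -0.514, -0.0, 0.001]
contact_force: [-1.4, 0.0, 6.5]
gripper_width: 10.0
```

```bash
python3 v.py top g2.png 280 210 120 90; python3 v.py side g3.png 290 190 120 90; python3 -c "
import cv2,numpy as np
a=cv2.imread('pics/g2.png');b=cv2.imread('pics/g3.png');cv2.imwrite('pics/g23.png',np.hstack([a[100:500,200:600],b[200:600,200:600]]))"
```

```text
[518.22678994  61.81003166 239.89894499] [-2.67993917 -0.63857097  6.6180884 ] [-0.00421044  0.60075447 -0.01343098]
[518.21636926  61.79402463 239.90553538] [-2.81753149  0.32737303  5.43356523] [-0.06515111  0.60384017 -0.02985622]
```

View pics/g23.png

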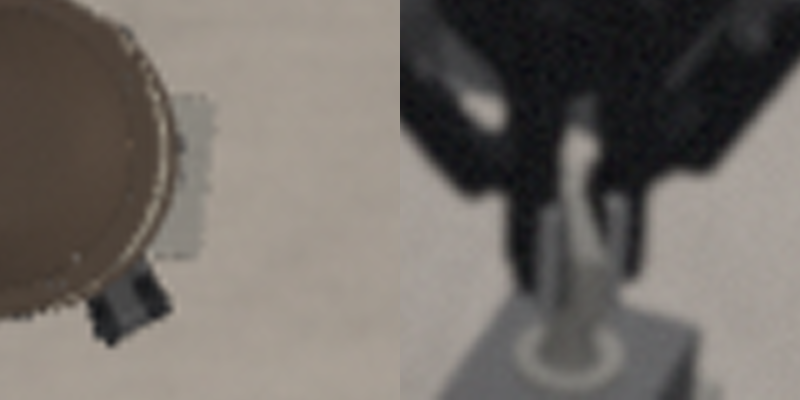

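Gripped, with an opening of 10.0 mm and the pads flat on the bow. Next: lift, carry to above the lock and turn by about +25°.

Emit:
apply_moves --fingers '[1,1,1,1,1,1,1,1,1,1]' --pt "0 0 2" --pt "0 0 5" --pt "0 0 9" --pt "0.2 -4 11" --pt "0.5 -9 11" --pt "0.8 -14 11" --pt "1 -19 11" --pt "1.2 -24 11" --pt "1.36 -28.4 11" --pt "1.36 -28.4 11" --yaw '[0,0,0,5,10,15,20,25,25,25]'

```text
clock: 4.45
position: [531.4, -226.6, 348.5]
ee_rot: [0.948, -0.32, -0.0, 0.001]
contact_force: [-0.4, -0.1, -1.7]
gripper_width: 10.3
```

Emit:
apply_moves --fingers '[1,1,1]' --pt "0 0 0" --pt "0 0 0" --pt "0 0 0" --yaw '[0,0,0]'

```text
clock: 4.75
position: [531.5, -225.6, 348.2]
ee_rot: [0.948, -0.319, -0.001, 0.001]
contact_force: [-0.5, -0.1, -1.6]
gripper_width: 10.0
```

```bash
python3 v.py side l1.png 340 120 80 60;python3 -c "
from h import *;print(read_state()['ee_rot'])"
```

```text
[ 531.57881867 -225.46056957  348.40242682] [ 0.39907721  0.04677982 -1.11995405] [-0.01609672  0.00869477  0.0013872 ]
[ 9.47816799e-01 -3.18813566e-01 -6.06990119e-04  9.26015100e-04]
```

View pics/l1.png

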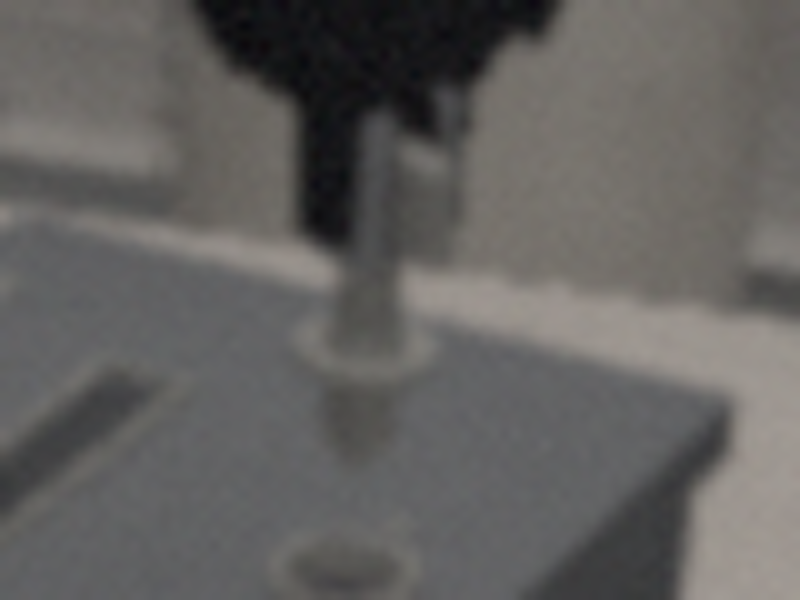

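The side view shows the key upright, its tip at crop (352,463) and the bezel below it at (344,565). I'll compare the two within this view.

```bash
python3 - <<'E'
from h import *
import pickle
im,s=pickle.load(open("l1.png.pkl","rb"));p=s["position"]
f=lambda x,y:(340+(x+.5)/10-.5,120+(y+.5)/10-.5)
tip=np.array([p[0],p[1],p[2]-223.9])
print("tip pred px",proj(im,tip),"seen",f(352,463)); print("collar pred",proj(im,tip+[0,0,26]),"seen",f(367,345))
print("lock pred",proj(im,[531.8,-222.2,96.5]),"seen",f(344,565))
E
```

```text
tip pred px [375.16213548 165.26017154] seen (374.75, 165.85)
collar pred [376.02505028 154.75510863] seen (376.25, 154.05)
lock pred [373.83656084 176.93188528] seen (373.95, 176.05)
```

Emit:
apply_moves --fingers '[1,1,1,1,1]' --pt "0.02 0.33 0" --pt "0.02 0.33 -1" --pt "0.02 0.33 -2.2" --pt "0.02 0.33 -2.2" --pt "0.02 0.33 -2.2" --yaw '[0,0,0,0,0]'

```text
clock: 5.3
position: [531.7, -222.1, 325.6]
ee_rot: [0.948, -0.319, -0.001, 0.001]
contact_force: [0.4, 0.2, -1.7]
gripper_width: 10.0
```

```bash
cat > st.py <<'E'
from h import *
s=read_state();x,y=s["ee_rot"][:2]
print(s["clock"],s["position"].round(2),"tipz",round(s["position"][2]-223.9,1),"F",s["contact_force"].round(1),"T",s["wrist_torque"].round(3),"bow",round((np.degrees(np.arctan2(y*y-x*x,2*x*y))%360)-270,2),s["gripper_width"].round(1),"w",s["joints"][5].round(2))
E
python3 st.py
```

```text
Traceback (most recent call last):
  File "st.py", line 3, in <module>
    print(s["clock"],s["position"].round(2),"tipz",round(s["position"][2]-223.9,1),"F",s["contact_force"].round(1),"T",s["wrist_torque"].round(3),"bow",round((np.degrees(np.arctan2(y*y-x*x,2*x*y))%360)-270,2),s["gripper_width"].round(1),"w",s["joints"][5].round(2))
                                                                                                                                                                                                                 ^^^^^^^^^^^^^^^^^^^^^^^^
AttributeError: 'float' object has no attribute 'round'
```

Emit:
apply_moves --fingers '[1,1,1,1,1]' --pt "0 -0.01 -0.4" --pt "0 -0.01 -0.8" --pt "0 -0.01 -1.1" --pt "0 -0.01 -1.2" --pt "0 -0.01 -1.2" --yaw '[0,0,0,0,0]'

```text
clock: 5.8
position: [531.7, -222.3, 313.4]
ee_rot: [0.948, -0.319, -0.002, 0.001]
contact_force: [0.3, -0.5, -1.4]
gripper_width: 9.7
```

```bash
sed -i 's/s\["gripper_width"\].round(1)/s["gripper_width"]/' st.py; python3 st.py
```

```text
5.8 [ 531.68 -222.26  313.38] tipz 89.5 F [ 0.3 -0.5 -1.4] T [ 0.026 -0.003  0.027] bow -37.17 9.675397777827094 w 1.04
```

Emit:
apply_moves --fingers '[1,1,1,1]' --pt "0 0 -0.1" --pt "0 0 -0.2" --pt "0 0 -0.25" --pt "0 0 -0.25" --yaw '[0,0,0,0]'

```text
clock: 6.2
position: [531.7, -222.2, 310.9]
ee_rot: [0.948, -0.319, -0.002, 0.001]
contact_force: [0.2, -0.3, -1.3]
gripper_width: 10.0
```

Emit:
apply_moves --fingers '[1,1,1]' --pt "0 0 -0.05" --pt "0 0 -0.1" --pt "0 0 -0.1" --yaw '[0,0,0]'

```text
clock: 6.5
position: [531.6, -222.3, 309.8]
ee_rot: [0.948, -0.319, -0.002, 0.001]
contact_force: [0.1, -0.2, -1.1]
gripper_width: 10.0
```

Emit:
apply_moves --fingers '[1,1,1]' --pt "0 0 -0.05" --pt "0 0 -0.1" --pt "0 0 -0.1" --yaw '[0,0,0]'

```text
clock: 6.8
position: [531.6, -222.3, 308.7]
ee_rot: [0.948, -0.319, -0.002, 0.001]
contact_force: [-0.2, 0.8, -1.2]
gripper_width: 10.1
```

Emit:
apply_moves --fingers '[1,1,1]' --pt "0 0 -0.05" --pt "0 0 -0.1" --pt "0 0 -0.1" --yaw '[0,0,0]'

```text
clock: 7.1
position: [531.6, -222.3, 307.6]
ee_rot: [0.948, -0.319, -0.002, 0.001]
contact_force: [-0.5, -0.1, -2.2]
gripper_width: 10.2
```

Emit:
apply_moves --fingers '[1,1,1,1]' --pt "0 0 -0.05" --pt "0 0 -0.1" --pt "0 0 -0.15" --pt "0 0 -0.15" --yaw '[0,0,0,0]'

```text
clock: 7.5
position: [531.6, -222.2, 306.0]
ee_rot: [0.948, -0.319, -0.002, 0.001]
contact_force: [-0.3, -0.4, -1.3]
gripper_width: 10.1
```

```bash
python3 st.py
```

```text
7.5 [ 531.58 -222.23  305.97] tipz 82.1 F [-0.3 -0.4 -1.3] T [-0.047  0.021  0.017] bow -37.18 10.108791502622127 w 1.04
```

Emit:
apply_moves --fingers '[1,1,1,1]' --pt "0 0 -0.05" --pt "0 0 -0.1" --pt "0 0 -0.15" --pt "0 0 -0.15" --yaw '[0,0,0,0]'

```text
clock: 7.9
position: [531.6, -222.3, 304.4]
ee_rot: [0.948, -0.319, -0.002, 0.001]
contact_force: [-0.3, 0.2, -2.4]
gripper_width: 10.0
```

Emit:
apply_moves --fingers '[1,1,1,1]' --pt "0 0 -0.05" --pt "0 0 -0.1" --pt "0 0 -0.15" --pt "0 0 -0.15" --yaw '[0,0,0,0]'

```text
clock: 8.3
position: [531.5, -222.2, 302.8]
ee_rot: [0.948, -0.319, -0.002, 0.001]
contact_force: [-0.6, 0.5, -1.6]
gripper_width: 10.2
```

```bash
python3 st.py
```

```text
8.3 [ 531.55 -222.23  302.81] tipz 78.9 F [-0.6  0.5 -1.6] T [-0.009 -0.017  0.016] bow -37.18 10.167284825257514 w 1.04
```

The tip has passed the face level without any contact force, so it looks to be in the socket. I'll continue down gently to the collar.

Emit:
apply_moves --fingers '[1,1,1,1,1]' --pt "0.01 0 -0.1" --pt "0.01 0 -0.2" --pt "0.01 0 -0.3" --pt "0.01 0 -0.4" --pt "0.01 0 -0.4" --yaw '[0,0,0,0,0]'

```text
clock: 8.8
position: [531.6, -222.2, 298.6]
ee_rot: [0.948, -0.319, -0.002, 0.001]
contact_force: [0.7, -0.4, -1.0]
gripper_width: 10.3
```

Emit:
apply_moves --fingers '[1,1,1]' --pt "0 0 -0.05" --pt "0 0 -0.1" --pt "0 0 -0.1" --yaw '[0,0,0]'

```text
clock: 9.1
position: [531.7, -222.2, 297.7]
ee_rot: [0.948, -0.319, -0.002, 0.001]
contact_force: [-0.5, -0.2, -0.2]
gripper_width: 10.6
```

Emit:
apply_moves --fingers '[1,1,1]' --pt "0 0 -0.05" --pt "0 0 -0.1" --pt "0 0 -0.1" --yaw '[0,0,0]'

```text
clock: 9.4
position: [531.9, -222.4, 297.4]
ee_rot: [0.948, -0.319, -0.001, 0.001]
contact_force: [0.3, -0.4, 2.8]
gripper_width: 10.2
```

```bash
python3 st.py
```

```text
9.4 [ 531.95 -222.35  297.41] tipz 73.5 F [ 0.3 -0.4  2.8] T [-0.116  0.124  0.042] bow -37.16 10.19507061213972 w 1.04
```

Contact at about 4 N, 14 mm below the expected face: the collar is on the bezel. A small clockwise turn will test the plug's resistance.

Emit:
apply_moves --fingers '[1,1,1,1,1]' --pt "0 0 0.02" --pt "0 0 0.02" --pt "0 0 0.01" --pt "0 0 0" --pt "0 0 0" --yaw '[-3,-6,-9,-12,-12]'

```text
clock: 9.9
position: [532.0, -222.4, 297.4]
ee_rot: [0.909, -0.416, -0.001, 0.001]
contact_force: [0.8, 0.6, 1.0]
gripper_width: 9.9
```

```bash
python3 st.py
```

```text
9.9 [ 532.01 -222.36  297.42] tipz 73.5 F [0.8 0.6 1. ] T [-0.07  -0.014  0.064] bow -49.15 9.8547389219735 w 0.83
```

Emit:
apply_moves --fingers '[1,1,1,1,1,1]' --pt "0 0 0" --pt "0 0 -0.02" --pt "0 0 -0.04" --pt "0 0 -0.05" --pt "0 0 -0.07" --pt "0 0 -0.07" --yaw '[-3,-6,-9,-12,-15,-15]'

```text
clock: 10.5
position: [532.0, -222.4, 296.8]
ee_rot: [0.848, -0.531, -0.002, 0.001]
contact_force: [0.7, 0.1, 0.1]
gripper_width: 10.1
```

```bash
python3 st.py
```

```text
10.5 [ 531.99 -222.36  296.78] tipz 72.9 F [0.7 0.1 0.1] T [-0.086  0.146  0.009] bow -64.08 10.052792627648216 w 0.57
```

Emit:
apply_moves --fingers '[1,1,1,1,1]' --pt "0 0 -0.01" --pt "0 0 -0.02" --pt "0 0 -0.04" --pt "0 0 -0.05" --pt "0 0 -0.07" --yaw '[-3,-6,-9,-12,-15]'

```text
clock: 11.0
position: [531.9, -222.4, 296.2]
ee_rot: [0.771, -0.637, -0.002, 0.001]
contact_force: [0.2, -0.5, 0.8]
gripper_width: 9.8
```

```bash
python3 st.py; python3 v.py side l2.png 340 120 80 60
```

```text
11.0 [ 531.94 -222.43  296.15] tipz 72.3 F [ 0.2 -0.5  0.8] T [-0.121  0.071  0.123] bow -79.07 9.842750279745616 w 0.31
[ 531.95853324 -222.40245402  296.14712151] [-0.40954767  0.13005874  0.93398766] [-0.07286188  0.07726613  0.06221505]
```

View pics/l2.png

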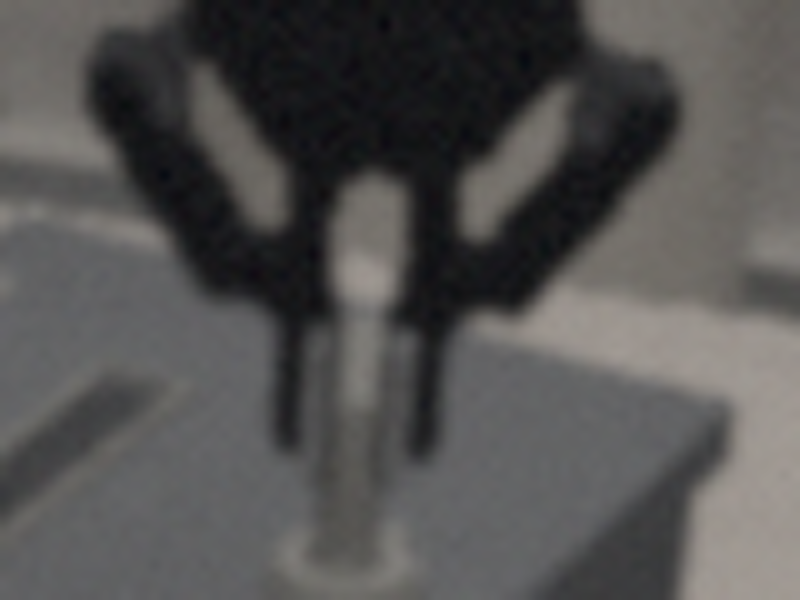

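The collar sits down on the bezel at crop (343,565), and about 0.1 N m of resistance shows, so the key is in and turning the plug. On I go.

Emit:
apply_moves --fingers '[1,1,1,1,1,1,1,1,1,1]' --pt "0 0 -0.01" --pt "0 0 -0.03" --pt "0 0 -0.05" --pt "0 0 -0.07" --pt "0 0 -0.09" --pt "0 0 -0.11" --pt "0 0 -0.13" --pt "0 0 -0.14" --pt "0 0 -0.15" --pt "0 0 -0.15" --yaw '[-4,-8,-12,-16,-20,-24,-28,-32,-36,-38]'

```text
clock: 12.05
position: [532.0, -222.5, 294.5]
ee_rot: [-0.522, 0.853, 0.002, -0.0]
contact_force: [-0.1, 0.0, 0.0]
gripper_width: 10.2
```

```bash
python3 st.py
```

```text
12.05 [ 531.96 -222.46  294.55] tipz 70.6 F [-0.1  0.   0. ] T [-0.3   -0.07   0.156] bow -117.11 10.180193297966467 w -0.36
```

Emit:
apply_moves --fingers '[1,1,1,1]' --pt "0 0 0" --pt "0 0 -0.01" --pt "0 0 -0.02" --pt "0 0 -0.02" --yaw '[-1.5,-3,-4.5,-6]'

```text
clock: 12.45
position: [532.0, -222.5, 294.3]
ee_rot: [-0.476, 0.88, 0.002, -0.0]
contact_force: [-0.1, -1.9, -0.4]
gripper_width: 10.2
```

```bash
python3 st.py
```

```text
12.45 [ 531.96 -222.48  294.31] tipz 70.4 F [-0.1 -1.9 -0.4] T [-0.326 -0.018  0.098] bow -123.19 10.185169663920426 w -0.46
```

Emit:
apply_moves --fingers '[1,1]' --pt "0 0 0" --pt "0 0 -0.01" --yaw '[-1,-2]'

```text
clock: 12.65
position: [532.0, -222.5, 294.2]
ee_rot: [-0.46, 0.888, 0.002, -0.0]
contact_force: [-0.1, -0.3, 0.1]
gripper_width: 10.0
```

```bash
python3 st.py
```

```text
12.65 [ 531.97 -222.48  294.22] tipz 70.3 F [-0.1 -0.3  0.1] T [-0.353 -0.007  0.111] bow -125.26 9.96177138764279 w -0.5
```

Emit:
apply_moves --fingers '[1,1]' --pt "0 0 0" --pt "0 0 0" --yaw '[-1,-2]'

```text
clock: 12.85
position: [531.9, -222.5, 294.2]
ee_rot: [-0.444, 0.896, 0.002, -0.0]
contact_force: [0.4, -1.2, -1.1]
gripper_width: 10.0
```

```bash
python3 st.py
```

```text
12.85 [ 531.93 -222.49  294.16] tipz 70.3 F [ 0.4 -1.2 -1.1] T [-0.329 -0.01   0.103] bow -127.34 10.025243610348214 w -0.53
```

Emit:
apply_moves --fingers '[1,1]' --pt "0 0 0" --pt "0 0 0" --yaw '[-1,-2]'

```text
clock: 13.05
position: [531.9, -222.5, 294.0]
ee_rot: [-0.427, 0.904, 0.002, -0.0]
contact_force: [0.1, -1.0, -1.2]
gripper_width: 10.2
```

```bash
python3 st.py
```

```text
13.05 [ 531.95 -222.49  294.04] tipz 70.1 F [ 0.1 -1.  -1.2] T [-0.426 -0.091  0.144] bow -129.43 10.173571935173594 w -0.57
```

Emit:
apply_moves --fingers '[1,1]' --pt "0 0 0" --pt "0 0 0" --yaw '[-0.7,-1.5]'

```text
clock: 13.25
position: [531.9, -222.5, 294.0]
ee_rot: [-0.415, 0.91, 0.002, -0.0]
contact_force: [0.1, -0.2, 0.1]
gripper_width: 10.0
```

```bash
python3 st.py
```

```text
13.25 [ 531.93 -222.49  294.01] tipz 70.1 F [ 0.1 -0.2  0.1] T [-0.398 -0.083  0.098] bow -130.99 9.981375323371758 w -0.6
```

Emit:
apply_moves --fingers '[1,1]' --pt "0 0 0" --pt "0 0 -0.01" --yaw '[-0.7,-1.5]'

```text
clock: 13.45
position: [531.9, -222.5, 293.9]
ee_rot: [-0.402, 0.916, 0.002, -0.0]
contact_force: [0.3, -1.4, 0.4]
gripper_width: 10.1
```

```bash
python3 st.py
```

```text
13.45 [ 531.93 -222.53  293.91] tipz 70.0 F [ 0.3 -1.4  0.4] T [-0.36  -0.055  0.095] bow -132.56 10.144884906902265 w -0.62
```

Emit:
apply_moves --fingers '[1,1]' --pt "0 0 0" --pt "0 0 -0.01" --yaw '[-0.7,-1.5]'

```text
clock: 13.65
position: [531.9, -222.5, 293.8]
ee_rot: [-0.39, 0.921, 0.002, -0.0]
contact_force: [0.6, -1.7, -0.1]
gripper_width: 10.1
```

```bash
python3 st.py
```

```text
13.65 [ 531.92 -222.53  293.84] tipz 69.9 F [ 0.6 -1.7 -0.1] T [-0.378 -0.011  0.131] bow -134.12 10.133588150887595 w -0.65
```

Emit:
apply_moves --fingers '[1,1]' --pt "0 0 0" --pt "0 0 0" --yaw '[-0.7,-1.5]'

```text
clock: 13.85
position: [531.9, -222.5, 293.8]
ee_rot: [-0.377, 0.926, 0.002, -0.0]
contact_force: [0.7, -0.7, -0.5]
gripper_width: 10.0
```

```bash
python3 st.py
```

```text
13.85 [ 531.88 -222.54  293.8 ] tipz 69.9 F [ 0.7 -0.7 -0.5] T [-0.473 -0.095  0.065] bow -135.69 9.990001897387076 w -0.68
```

Emit:
apply_moves --fingers '[1,1]' --pt "0 0 0" --pt "0 0 0" --yaw '[-0.7,-1.5]'

```text
clock: 14.05
position: [531.9, -222.5, 293.7]
ee_rot: [-0.364, 0.931, 0.002, -0.0]
contact_force: [0.9, -1.1, -0.4]
gripper_width: 9.7
```

```bash
python3 st.py
```

```text
14.05 [ 531.92 -222.54  293.75] tipz 69.8 F [ 0.9 -1.1 -0.4] T [-0.455 -0.032  0.041] bow -137.25 9.659074785205641 w -0.71
```

Emit:
apply_moves --fingers '[1,1]' --pt "0 0 0" --pt "0 0 0" --yaw '[-0.7,-1.5]'

```text
clock: 14.25
position: [531.9, -222.5, 293.7]
ee_rot: [-0.352, 0.936, 0.002, -0.0]
contact_force: [0.6, -1.9, -1.1]
gripper_width: 9.8
```

```bash
python3 st.py
```

```text
14.25 [ 531.87 -222.54  293.68] tipz 69.8 F [ 0.6 -1.9 -1.1] T [-0.437 -0.057  0.112] bow -138.82 9.830420135764143 w -0.73
```

Emit:
apply_moves --fingers '[1,1]' --pt "0 0 0" --pt "0 0 0" --yaw '[-0.7,-1.5]'

```text
clock: 14.45
position: [531.9, -222.5, 293.7]
ee_rot: [-0.339, 0.941, 0.002, -0.0]
contact_force: [0.7, -1.7, -0.1]
gripper_width: 10.0
```

```bash
python3 st.py; python3 v.py side l3.png 340 120 80 60
```

```text
14.45 [ 531.85 -222.55  293.68] tipz 69.8 F [ 0.7 -1.7 -0.1] T [-0.379 -0.044  0.236] bow -140.37 9.968682600186833 w -0.76
[ 531.87482831 -222.52229997  293.66844501] [-0.25593917 -0.76000152 -0.23165631] [-0.34751651 -0.04411381  0.17664097]
```

View pics/l3.png

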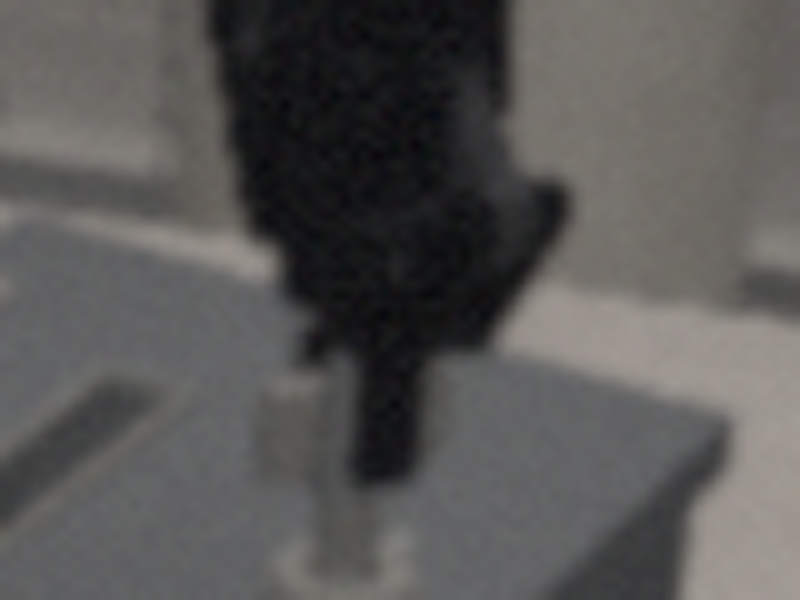

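The bow has turned with the gripper and the collar is on the bezel at (343,575), lower than before. The torque has just stepped up to about 0.2 N m, so one more small nudge will confirm the stop.

Emit:
apply_moves --fingers '[1,1]' --pt "0 0 0" --pt "0 0 0" --yaw '[-0.4,-0.8]'

```text
clock: 14.7
position: [531.9, -222.5, 293.7]
ee_rot: [-0.332, 0.943, 0.002, -0.0]
contact_force: [-0.3, -0.6, -0.9]
gripper_width: 9.9
```

```bash
python3 st.py; python3 -c "
from h import *
import time
for i in range(3): get_image('side'); print(read_state()['wrist_torque'].round(3))"
```

```text
14.7 [ 531.88 -222.51  293.68] tipz 69.8 F [-0.3 -0.6 -0.9] T [-0.387 -0.085  0.216] bow -141.21 9.870277747750103 w -0.78
[-0.382 -0.058  0.23 ]
[-0.39  -0.107  0.226]
[-0.419 -0.047  0.252]
```

The torque holds steady at about 0.23 N m, against 0.1 before, so the stop is reached. I'll relax the twist within the play, then withdraw.

Emit:
apply_moves --fingers '[1,1,1,1]' --pt "0 0 0" --pt "0 0 0" --pt "0 0 0.1" --pt "0 0 0.3" --yaw '[2,4.5,5,5]'

```text
clock: 15.25
position: [531.7, -222.5, 295.9]
ee_rot: [-0.372, 0.928, 0.002, -0.001]
contact_force: [0.7, -1.7, -5.5]
gripper_width: 10.1
```

```bash
python3 st.py
```

```text
15.25 [ 531.7  -222.51  295.91] tipz 72.0 F [ 0.7 -1.7 -5.5] T [-0.536 -0.342  0.022] bow -136.26 10.139289197827866 w -0.69
```

Emit:
apply_moves --fingers '[1,1,1,1,1,1,1,1,1,1]' --pt "0 0 0.3" --pt "0 0 0.6" --pt "0 0 1.0" --pt "0 0 1.4" --pt "0 0 1.8" --pt "0 0 2.4" --pt "0 0 3.2" --pt "0 0 4.2" --pt "0 0 5" --pt "0 0 5" --yaw '[0,0,0,0,0,0,0,0,0,0]'

```text
clock: 16.25
position: [532.1, -222.6, 347.8]
ee_rot: [-0.373, 0.928, 0.001, 0.001]
contact_force: [0.4, 0.3, -0.9]
gripper_width: 9.8
```

```bash
python3 st.py; python3 v.py side l4.png 340 110 80 60
```

```text
16.25 [ 532.09 -222.58  347.81] tipz 123.9 F [ 0.4  0.3 -0.9] T [ 0.056 -0.029  0.007] bow -136.25 9.75755886734569 w -0.69
[ 531.81900882 -222.47681331  346.83839574] [-0.61069224  0.67432107 -0.64313389] [ 0.00320236  0.00559458 -0.02191486]
```

View pics/l4.png

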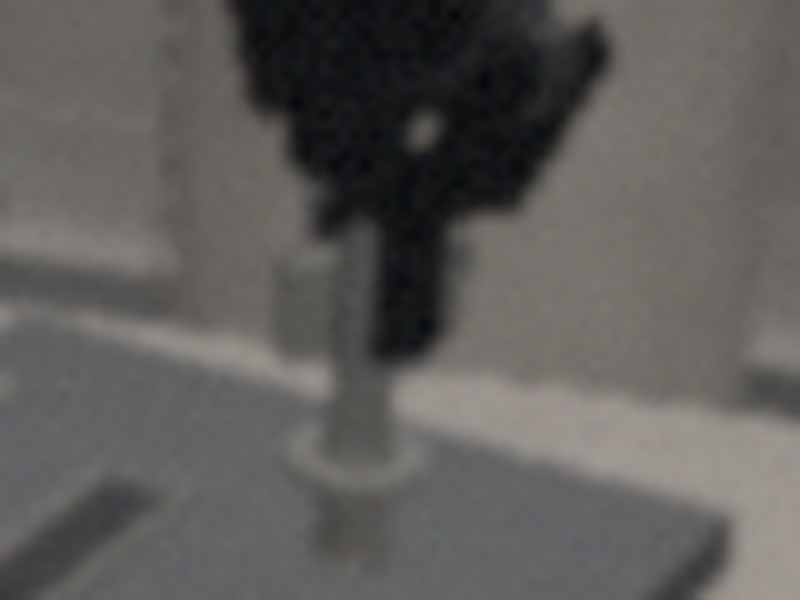

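The key came out upright, its tip at crop (350,563), and hangs clear. I'll go back to the pick-up pose over the stand at the same yaw, so that any in-grip offset cancels.

Emit:
apply_moves --fingers '[1,1,1,1,1,1,1,1,1,1]' --pt "-0.1 2.5 0" --pt "-0.3 6 0" --pt "-0.5 10 0" --pt "-0.7 14 0" --pt "-0.9 18 0" --pt "-1.1 22 0" --pt "-1.2 25 0" --pt "-1.37 27.5 0" --pt "-1.37 28.4 0" --pt "-1.37 28.4 0" --yaw '[8,16,24,32,40,48,56,64,72,74.4]'

```text
clock: 17.3
position: [517.9, 63.0, 346.4]
ee_rot: [0.859, -0.512, -0.002, 0.001]
contact_force: [-0.2, -0.3, -1.4]
gripper_width: 10.3
```

```bash
python3 st.py
```

```text
17.3 [517.91  63.   346.44] tipz 122.5 F [-0.2 -0.3 -1.4] T [-0.011 -0.002 -0.006] bow -61.54 10.294718329705013 w 0.07
```

Lower the tip to about z 48 mm, just above the stand's mouth.

Emit:
apply_moves --fingers '[1,1,1,1,1,1]' --pt "0.03 -0.12 -2" --pt "0.03 -0.12 -5" --pt "0.03 -0.12 -7" --pt "0.03 -0.12 -7.4" --pt "0.03 -0.12 -7.4" --pt "0.03 -0.12 -7.4" --yaw '[0,0,0,0,0,0]'

```text
clock: 17.9
position: [518.8, 62.0, 273.5]
ee_rot: [0.859, -0.511, -0.001, 0.0]
contact_force: [-1.2, -0.1, -1.7]
gripper_width: 10.2
```

```bash
python3 st.py; python3 v.py side s1.png 300 200 80 60
```

```text
17.9 [518.77  61.98 273.45] tipz 49.6 F [-1.2 -0.1 -1.7] T [-0.012  0.035  0.054] bow -61.52 10.248282232412535 w 0.07
[518.75997022  61.98968224 273.66812268] [ 0.39487995  0.14559999 -1.42063813] [ 0.05990637 -0.04555644  0.00536564]
```

View pics/s1.png

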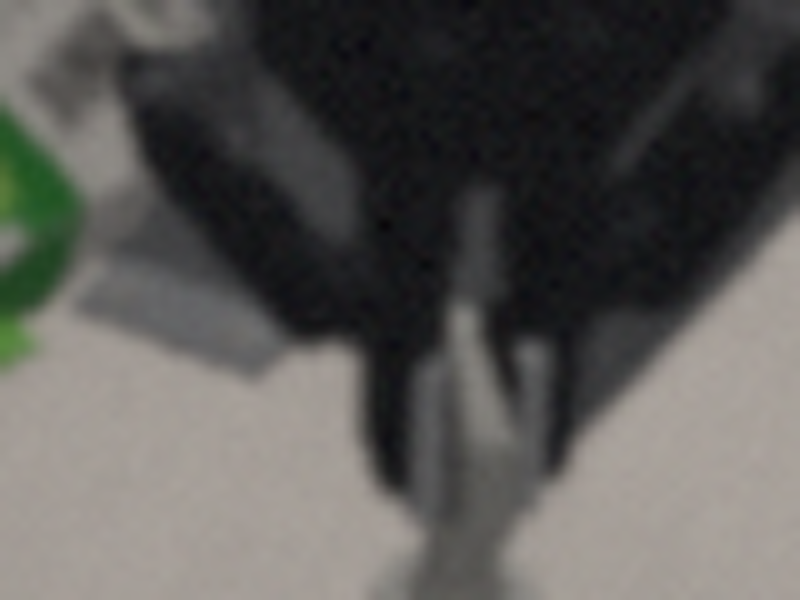

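The key hangs upright over the stand. I'll lower it in small steps, watching the force.

Emit:
apply_moves --fingers '[1,1,1,1]' --pt "-0.05 -0.01 -0.5" --pt "-0.05 -0.01 -0.9" --pt "-0.05 -0.01 -1.2" --pt "-0.05 -0.01 -1.2" --yaw '[0,0,0,0]'

```text
clock: 18.35
position: [518.0, 61.8, 261.2]
ee_rot: [0.859, -0.512, -0.001, 0.001]
contact_force: [-0.1, -0.3, -1.6]
gripper_width: 9.8
```

Emit:
apply_moves --fingers '[1,1,1,1]' --pt "0 0 -0.2" --pt "0 0 -0.4" --pt "0 0 -0.5" --pt "0 0 -0.5" --yaw '[0,0,0,0]'

```text
clock: 18.75
position: [518.0, 61.8, 256.0]
ee_rot: [0.859, -0.512, -0.002, 0.001]
contact_force: [0.8, -0.1, -1.2]
gripper_width: 10.0
```

```bash
python3 st.py
```

```text
18.75 [518.    61.77 255.97] tipz 32.1 F [ 0.8 -0.1 -1.2] T [-0.018  0.055  0.038] bow -61.53 9.983279460328813 w 0.07
```

The tip is 8 mm down the hole with no contact force.

Emit:
apply_moves --fingers '[1,1,1,1,1]' --pt "0.01 0 -0.4" --pt "0.01 0 -0.8" --pt "0.01 0 -1.2" --pt "0.01 0 -1.4" --pt "0.01 0 -1.4" --yaw '[0,0,0,0,0]'

```text
clock: 19.25
position: [518.0, 61.7, 241.5]
ee_rot: [0.859, -0.512, -0.002, 0.001]
contact_force: [-0.6, 0.8, -1.3]
gripper_width: 10.0
```

Emit:
apply_moves --fingers '[1,1,1]' --pt "0 0 -0.1" --pt "0 0 -0.17" --pt "0 0 -0.17" --yaw '[0,0,0]'

```text
clock: 19.55
position: [518.1, 61.8, 240.0]
ee_rot: [0.859, -0.511, -0.002, 0.001]
contact_force: [-1.6, -0.3, -0.4]
gripper_width: 9.8
```

```bash
python3 st.py
```

```text
19.55 [518.08  61.79 239.99] tipz 16.1 F [-1.6 -0.3 -0.4] T [ 0.096  0.012 -0.014] bow -61.53 9.81993534711853 w 0.07
```

Emit:
apply_moves --fingers '[1,1,0.8,0.5,0.2,0,0,0,0]' --pt "0 0 -0.05" --pt "0 0 -0.05" --pt "0 0 -0.05" --pt "0 0 -0.05" --pt "0 0 -0.05" --pt "0 0 0" --pt "0 0 0" --pt "0 0 0" --pt "0 0 0" --yaw '[0,0,0,0,0,0,0,0,0]'

```text
clock: 20.45
position: [518.1, 61.8, 240.0]
ee_rot: [0.859, -0.511, -0.002, 0.001]
contact_force: [0.1, -0.1, -0.6]
gripper_width: 85.3
```

Emit:
apply_moves --fingers '[0,0,0,0,0,0,0,0,0,0]' --pt "0 0 1" --pt "0 0 4" --pt "0 0 8" --pt "0 0 12" --pt "-5 -3 16" --pt "-10 -8 16" --pt "-10 -13 16" --pt "-10 -18 16" --pt "-10 -18 16" --pt "-10 -18 16" --yaw '[0,0,0,0,0,0,0,0,0,0]'

```text
clock: 21.45
position: [417.0, -120.7, 401.0]
ee_rot: [0.858, -0.513, -0.001, 0.001]
contact_force: [0.3, 0.2, 0.3]
gripper_width: 85.3
```

```bash
python3 st.py; python3 v.py top e1.png 295 230 50 37;python3 v.py side e2.png 300 140 120 90
python3 -c "
import cv2,numpy as np,pickle
a=cv2.resize(cv2.imread('pics/e1.png'),(400,296));b=cv2.resize(cv2.imread('pics/e2.png'),(400,300))
o=pickle.load(open('side0.pkl','rb'))['color'];n=pickle.load(open('e2.png.pkl','rb'))[0]['color']
g=lambda i:cv2.resize(i[140:200,350:430],(400,300),interpolation=2)
T=pickle.load(open('e1.png.pkl','rb'))[0]['color'];cv2.imwrite('pics/end.png',np.vstack([np.hstack([a[:296],b[:296]]),np.hstack([g(o),g(n)])]))
t0=pickle.load(open('top0.pkl','rb'))['color']
for u,v,w,h in((225,200,50,50),(185,265,75,35)): print('diff',cv2.absdiff(t0[v:v+h,u:u+w],T[v:v+h,u:u+w]).mean(),cv2.absdiff(t0[v:v+h,u:u+w],T[v:v+h,u:u+w]).max())"
```

```text
21.45 [ 416.96 -120.69  401.03] tipz 177.1 F [0.3 0.2 0.3] T [ 0.06  -0.01  -0.003] bow -61.79 85.31079244245743 w 0.4
[ 417.39624127 -119.56381173  400.78715709] [0.90621154 0.07728716 0.99651038] [ 0.0234418  -0.00533445 -0.05225009]
[ 417.74403124 -118.72199379  400.62347999] [-0.26780222 -0.17199014 -0.22640237] [-0.00172856 -0.03877381  0.01798649]
diff 0.5242666666666667 14
diff 0.47034920634920635 3
```

View pics/end.png

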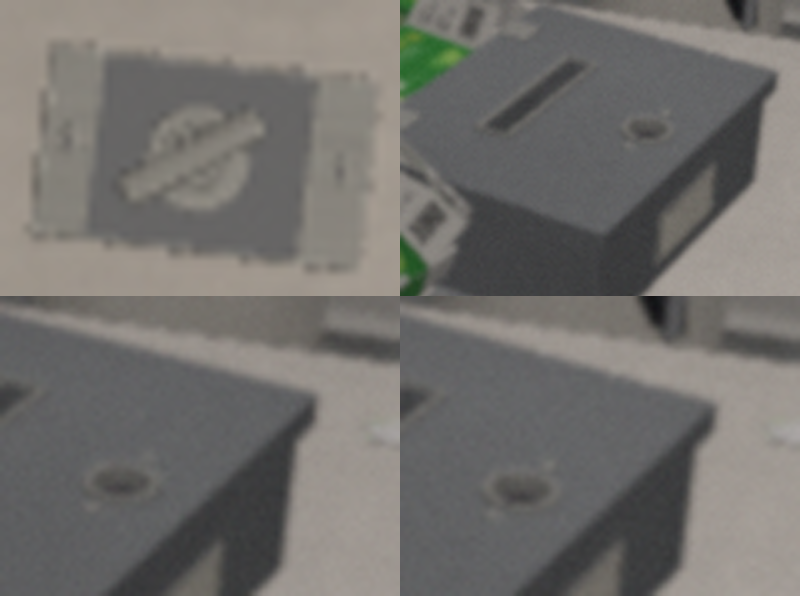

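The key stands in its stand exactly as at the start, and the lid and lock have dropped about 7 px in the 5× crop. I'll check that drop numerically against the 4 mm of gap, then hand in.

```bash
python3 - <<'E'
from h import *
import pickle
o=pickle.load(open('side0.pkl','rb'));n=pickle.load(open('e2.png.pkl','rb'))[0]
g=lambda i:cv2.cvtColor(i['color'],6)[166:188,358:392].astype(np.float32)
print("shift",cv2.phaseCorrelate(g(o),g(n),cv2.createHanningWindow((34,22),5)),"expected",proj(o,[532,-222,92.5])-proj(o,[532,-222,96.5]))
s=read_state();print(s["clock"],s["joint_vel"].round(3))
d=(proj(o,[532,-222,92.5])-proj(o,[532,-222,96.5]))[1]
if abs(cv2.phaseCorrelate(g(o),g(n),cv2.createHanningWindow((34,22),5))[0][1])>0.8*abs(d): print("handing in",job_done())
E
```

```text
shift ((0.10862244078676753, 1.0961681471914169), 0.9621391340538308) expected [-0.126432    1.55047306]
21.55 [ 0.034  0.009  0.    -0.001  0.004  0.001]
```

```bash
python3 - <<'E'
from h import *
import pickle
from collections import defaultdict
o=pickle.load(open('side0.pkl','rb'));n=[get_image("side") for _ in range(6)]
gr=lambda i:cv2.cvtColor(i['color'],6).astype(np.float32)
A=gr(o);B=np.mean([gr(i) for i in n],0).astype(np.float32)
def ecc(u0,v0,u1,v1):
    W=np.eye(2,3,dtype=np.float32);r,W=cv2.findTransformECC(A[v0:v1,u0:u1],B[v0:v1,u0:u1],W,cv2.MOTION_TRANSLATION,(3,200,1e-6),None,3);return W[:,2].round(2),round(r,3)
def hh(x,y): return (proj(o,[x,y,92.5])-proj(o,[x,y,96.5]))[1]
print("lock",ecc(364,168,384,186),"corner",ecc(395,148,425,168),"slot",ecc(322,152,358,182),"static card",ecc(376,192,396,214))
p=onz(o,411,160,90);q=onz(o,340,168,90);print(p,q,hh(532,-222),hh(*p[:2]),hh(*q[:2]))
E
```

```text
Traceback (most recent call last):
cv2.error: OpenCV(4.12.0) /io/opencv/modules/video/src/ecc.cpp:589: error: (-7:Iterations do not converge) The algorithm stopped before its convergence. The correlation is going to be minimized. Images may be uncorrelated or non-overlapped in function 'findTransformECC'
```

```bash
python3 - <<'E'
from h import *
import pickle
o=pickle.load(open('side0.pkl','rb'));n=[get_image("side") for _ in range(6)]
gr=lambda i:cv2.cvtColor(i['color'],6).astype(np.float32)
A=gr(o);B=np.mean([gr(i) for i in n],0).astype(np.float32)
def tm(u0,v0,u1,v1,k=10):
    a=cv2.resize(A[v0:v1,u0:u1],None,fx=k,fy=k,interpolation=2);b=cv2.resize(B[v0-4:v1+4,u0-4:u1+4],None,fx=k,fy=k,interpolation=2)
    r=cv2.matchTemplate(b,a,cv2.TM_CCOEFF_NORMED);_,m,_,l=cv2.minMaxLoc(r);return l[0]/k-4,l[1]/k-4,round(m,3)
hh=lambda x,y:(proj(o,[x,y,92.5])-proj(o,[x,y,96.5]))[1]
print("lock",tm(364,168,384,186),"corner",tm(400,150,420,166),"slot",tm(322,152,358,182),"card",tm(376,192,396,214))
p=onz(o,411,160,90);q=onz(o,340,168,90);print(p,q,hh(532,-222),hh(*p[:2]),hh(*q[:2]))
# socket orientation in top view, before/after
t=[get_image("top") for _ in range(2)];print("joint 1",read_state()["joints"][:2])
E
```

```text
lock (0.0, 1.5999999999999996, 0.957) corner (0.0, 0.9000000000000004, 0.967) slot (0.09999999999999964, 0.5999999999999996, 0.988) card (0.0, 0.09999999999999964, 0.99)
[ 467.51375893 -344.15353948   90.        ] [ 618.69137225 -248.96454442   90.        ] 1.5504730601620054 1.4881835884732766 1.5208370185664535
joint 1 [0.10115346 0.0590338 ]
```

The lock bezel's image has dropped 1.6 px, against 1.55 px expected for the full 4 mm. The 1.10 px from phase correlation is lower, but its window is tiny and takes in fixed background. Handing in.

```bash
python3 st.py; python3 -c "
from bench import *
print(job_done())"
```

```text
22.25 [ 418.12 -118.13  399.97] tipz 176.1 F [ 0.7 -0.4  0.5] T [-0.003 -0.012 -0.034] bow -61.52 85.58491038568114 w 0.4
the job is handed in; nothing more can be done
None
```

The reject box is locked and the key is back in its stand. I handed the job in at about 22 s; no verdict is reported.

**What I did:** I took the key from its stand and lowered it into the lock in small steps. It dropped in at the first angle tried, and the collar came to rest on the bezel with about 4 N. I turned it clockwise against about 0.1 N m until the torque held steady at about 0.23 N m, the stop. Then I eased off the twist, withdrew the key, and set it back in the stand.

**Last checks:**
- **Lid:** matching the lock's image before and after shows a 1.6 px drop, against 1.55 px expected for the full 4 mm.
- **Key:** in the last top view it stands in its stand as it did at the start. When I let go, its tip was about 24 mm down the hole.
- **Bystanders:** the tape roll, counter and marker look unchanged in the top view.
- **Arm:** it stands clear of everything with the gripper open, and the force reading is about zero.

**What disagreed:**
- A first check of the lid by phase correlation gave only 1.10 px, short of my 80% threshold; its window was small and took in fixed background. The slot (0.6 px, about 0.8 expected) and the lid corner (0.9 px, about 1.5 expected) also read low. I relied on the lock match and the stop torque.
- The stop came at about 104° of gripper turn, not 90°. I put this down to play in the socket and my error in the starting angle.

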